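# Free the pawl of the arbor press and press the wheel bearing home

## Task

A wheel bearing has been started in its hub under the ram of the small arbor press, and a ratchet pawl holds the press lever up. With the fingertips, press the pawl's thumb tab down until the pawl throws over and stays clear of the ratchet teeth, then push the lever down, without forcing it, until the bearing is fully home in the hub. Grasp and lift nothing: leave the hub on its plate and the spare bearing, spacer tube and oil bottle where they stand.

Things in the scene. Friction and masses are not known exactly. Their poses are not given: they have to be found in the camera images.
- press: Arbor press of dark blue-grey cast iron, bolted to the worktop: base 230 x 125 mm; head 64 mm wide, 132 to 220 mm high; column at the back; square steel ram (22 mm) up to 250 mm high, at x = -20 mm. Origin: centre of the base at worktop height. Own x points to the back of the press, y to the left seen by the robot, z up. Lever on its right side (y = -52 mm), ratchet wheel and pawl on its left (y = +43.5 mm).
- lever_shaft (a point): Point on the lever's axis of rotation (the pinion shaft, parallel to the press's y), in the plane in which the lever swings; 172 mm above the worktop.
- press_lever (a joint): Lever angle, rad: 0 = points to the front (-x of the press) and 48 degrees up; grows as it is pushed down (0.84 = level). Starts at 0.05 to 0.4 and stays where it is left. With the pawl in the teeth it goes down one tooth (0.35) at most, then stops hard. Pawl off: 2 N at the grip; from about 0.7, where the ram meets the bearing, about 10 N; stops hard at about 1.4, bearing home.
- lever_grip (a point): On the axis of the lever's black cylindrical grip (25 mm diameter, 117 to 185 mm from the shaft axis, round end 12 mm farther), 155 mm from the shaft axis: 0.23 to 0.29 m high at the start, about 0.09 m when the bearing is home.
- pawl_pin (a point): Point on the pawl's axis of rotation (its pin, parallel to the press's y), in the middle of the pawl's thickness; 205 mm above the worktop, 45 mm in front of the shaft axis.
- pawl (a joint): Pawl angle about its pin, rad: below 0.15 = nose in the ratchet teeth; grows as the thumb tab goes down. A steel ball (24 mm) on a stem 42 mm above the pin leans back and keeps the nose in; turned past about 0.4 the ball falls over to the front and takes the pawl by itself to its stop at 0.95, where it stays clear of the teeth. 1 N at the tab turns it, up to 6 N if the lever was pushed against it.
- pawl_tab (a point): Middle of the top of the pawl's thumb tab, a steel plate 26 x 26 x 5 mm, 47 mm in front of the pin, in front of the press head on its left. Nose in the teeth: about 234 mm above the worktop, sloping up to the front by 14 degrees; it goes down on an arc about the pin and lies 51 mm lower at the stop.
- hub: Hub (sprocket carrier) of turned aluminium, loose on the round steel plate of the press, under the ram: flange 106 mm, boss 72 mm diameter, 30 mm high. Origin: centre of its underside, 36 mm above the worktop, z up. Not to be touched.
- bearing_seat (a joint): How far the wheel bearing (47 mm outside, 14 mm high, tight in its bore) has gone into the hub from where it was started, m: 0 to 0.0015 at the start (about 11 mm proud of the hub), 0.011 = fully home, its top level with the hub's top.
- spare_bearing: Second wheel bearing, 47 mm diameter, 14 mm high, loose on the worktop to the left of the press. Origin: centre of its underside. Bystander.
- axle_spacer: Steel spacer tube, 25 mm diameter, 62 mm high, standing loose on its end on the worktop to the left of the press. Origin: centre of its underside. Bystander.
- oil_bottle: Oil dropper bottle, 53 mm diameter, 142 mm high, standing loose on the worktop to the left of the press, towards its back. Origin: centre of its underside. Bystander.

How it is judged:
On the way, in this order (a step that is already met when the one before it is completed fails the run):
1. the pawl is thrown over, clear of the ratchet teeth, while the lever is still up and the bearing not yet pressed (value of joint pawl above 0.75 rad and value of joint press_lever below 0.85 rad and value of joint bearing_seat below 0.004 m), for 0.2 s.
2. the lever is pushed down and the bearing is home in the hub (value of joint bearing_seat above 0.0098 m and value of joint press_lever above 1.2 rad), for 0.2 s.
At the end, for the whole second after the job is handed in: The bearing is pressed at least 9.8 of its 11 mm into the hub, the pawl rests thrown over (angle above 0.75 rad), the hub stands within 6 mm of where it was and at rest, and the spare bearing, spacer tube and oil bottle stand upright within 15 mm of their places (value of joint bearing_seat above 0.0098 m and value of joint pawl above 0.75 rad and distance of hub from where it was at the start of the episode below 0.006 m and linear speed of hub below 0.02 m/s and distance of each of spare_bearing, axle_spacer, oil_bottle from where it was at the start of the episode below 0.015 m and angle between each of axle_spacer, oil_bottle's own z axis and vertical below 0.2 rad); the robot touches nothing.
It fails at once if the hub is lifted, carried or shoved on its plate (more than 10 mm) (distance of hub from where it was at the start of the episode above 0.01 m).
It fails at once if the spare bearing, the spacer tube or the oil bottle is moved, tipped or picked up (more than 20 mm) (distance of any of spare_bearing, axle_spacer, oil_bottle from where it was at the start of the episode above 0.02 m).
It fails at once if the lever is lifted towards its upper stop instead of being pushed down (value of joint press_lever below 0.02 rad).
It fails at once if the lever, the pawl or the press is pinched or forced with the fingers (over 90 N) (contact force between the fingers and press above 90 N).
It fails at once if the hand presses on the hub or the bearing itself (contact force between the arm and hub above 3 N).
It also fails if it takes over 45 s, if anything falls off the work surface, if the arm or the gripper's body presses on something with over 40 N, if the wrist force passes 120 N, or if a joint passes its speed limit or range.

## Robot

A 7-joint arm with a two-finger parallel gripper is mounted at the origin on a cart in front of the work surface, level with it; the furniture and walls round the work are solid. World frame = base frame: x ahead of the robot, y to its left, z up, the work surface at z = 0. Lengths are in m, angles in rad, forces in N, time in s.
With the tool pointing down it reaches from about 0.35 to 0.9 m from the base axis. Payload 8.1 kg.
Tool frame: the origin (TCP) lies at the very end of the fingers, on their centre line; the grasp point (between the pads) lies 19 mm behind it (arm.grip_depth is the distance from the TCP to the grasp point, in m); x points along the fingers, z is the direction in which the jaws open and shut, and the axes are right-handed (so a half turn about x gives the same grasp; the last joint's range is limited). The gripper opens to 92 mm and grips with 3 to 60 N. Pads are 19 mm wide; open, the fingers measure 130 mm over their backs; the gripper's body (75 mm by 190 mm) begins 47 mm behind the grasp point.
Start: joints at [1.039, 0.434, 0.025, 1.573, -0.012, 1.134, -0.075], TCP at [0.26, -0.568, 0.203] pointing down, gripper open.
Joint ranges: [-2.62, 2.62], [-0.44, 2.09], [-1.27, 1.32], [0.08, 2.57], [-1.32, 4.46], [0.12, 2], [-2.74, 2.74]. Speed limits (rad/s): [2.22, 2.22, 3.01, 3.01, 3.14, 3.14, 3.14].

## Interface

Orientations are given as a rotation vector (axis times angle).
In Python, from cell import status, cams, arm gives the robot as it stands. The module is installed in compiled form; this text tells all that it offers.
- The arm moves only by the tool step_arm, never from a script. Its argument "rows" is a list of rows, each a list of 7 numbers: the gripper command: -1 is fully open, 1 is shut, values between are in proportion, then the shift along the tool's x, y, z as a fraction of full scale, then the turn, a rotation vector about the tool's x, y, z as a fraction of full scale. In form: [[grip, x, y, z, rx, ry, rz], ...]. A call has 1 to 12 rows; each row is the pose to reach, as a shift and turn from the pose commanded when the call began, along the tool's axes at that moment; what a row does not reach only later rows make up. Full scale, the value 1, is 80 cm for a shift and 60 degrees for a turn. A row lasts 1/12 s, in which the tool goes at most 41.7 mm and 7.16 degrees, less where a joint would pass 70% of its speed; a pose out of reach is approached as far as the arm can. A call with a number of a shift or a turn outside -1 to 1 is refused whole. A call with a gripper value outside its range is refused whole. The fingers move at their own pace and stop on an object; "newtons" is the grip in N (left out, the last holds). Time passes only in rows, so rows that repeat a pose let the fingers close. It gives the time, the measured TCP pose, the force and the opening at its end, in the units of the state.
- status.observe(): the state, without advancing time (a new reading comes with each control period).
- cams.get_image(name): name is "side" or "top" or "wrist"; returns a dict with "pixels" (480x640x3 uint8, red, green, blue), "range_z" (480x640 float32, m along the optical axis (not along the pixel's ray), 0 where there is no reading), "camera_matrix" (3x3 intrinsics, pixels), "eye" and "attitude" of the camera in the world; the wrist camera has in their place "tool_from_camera" (4x4, takes a point from camera to tool coordinates, whose origin is the TCP and whose axes are the tool frame's). Camera axes: x right, y down, z forward; pixel columns grow to the right and rows downward; lengths in m; the calibration is good to about 2 mm. The wrist camera is an equidistant fisheye: a pixel r from the principal point sees the ray r / f radians off the axis. A picture is of the moment at which its call begins: read the wrist's pose just before it.
- arm.sign_off(): hands the job in, once; it reports no verdict.
The state is a dict: "clock": time; "joints": joint angles; "dq": joint speeds; "joint_efforts": joint torques, N m; "position": TCP position; "ee_rot": TCP orientation; "force": force on the tool from outside, world axes, zero at the start; "ft_torque": the same for the moment, N m; "width": opening from 0.0 (shut) to 1.0 (fully open).
Only numpy, scipy, OpenCV 4.12 (cv2) and the standard library are available. Lean on these libraries where they do the work, as an engineer would, in place of code of your own. Each camera call takes 0.05 s, during which the arm holds its last target.

## Working session

There is one attempt and no reset: what is moved stays moved. The work goes in short steps, Python scripts to look and compute and a tool call to move; the robot and the scene stay as the last step left them, time stands still between calls to the robot, and variables do not carry over. Pictures are saved under pics/ and viewed, and the job is handed in when it is done.

Besides the shell and the picture viewer there is one more tool, called after ">>>" as name(argument=value, ...) on one line, values as JSON. step_arm: Moves the arm, as the interface text tells. Its arguments: {"type":"object","properties":{"rows":{"type":"array","items":{"type":"array","items":{"type":"number"}}},"newtons":{"type":"number"}},"required":["rows"]}

```bash
mkdir -p pics; python3 - <<'E'
from cell import status,cams,arm
import cv2,numpy as np
s=status.observe()
for k,v in s.items(): print(k,np.round(v,3))
for n in ["side","top"]:
    d=cams.get_image(n); cv2.imwrite(f"pics/{n}0.png",d["pixels"][:,:,::-1]); np.savez(f"{n}0.npz",**d)
    print(n,d["camera_matrix"].tolist(),d["eye"],d["attitude"])
E
```

```text
clock 0.0
joints [ 1.039  0.435  0.025  1.574 -0.012  1.134 -0.075]
dq [-0.001 -0.    -0.     0.001 -0.     0.    -0.   ]
joint_efforts [ 0.0000e+00 -6.6785e+01  9.8500e-01 -3.1447e+01 -6.0000e-02  4.3000e-02
  0.0000e+00]
position [ 0.26  -0.568  0.202]
ee_rot [ 0.889  1.383 -0.887]
force [ 0.304  0.363 -0.054]
ft_torque [-0.016  0.041  0.029]
width 1.001
side [[581.2714587042566, 0.0, 319.9152584107303], [0.0, 581.2714587042566, 242.6882138982529], [0.0, 0.0, 1.0]] [1.32329125 0.17755006 0.83001981] [-1.74773353 -1.73508337  0.72452851]
top [[562.6095197067929, 0.0, 324.3223841527015], [0.0, 562.6095197067929, 230.262380284141], [0.0, 0.0, 1.0]] [0.4743868  0.17919209 1.25299755] [-2.12655509  2.18779502 -0.15164782]
```

View pics/side0.png

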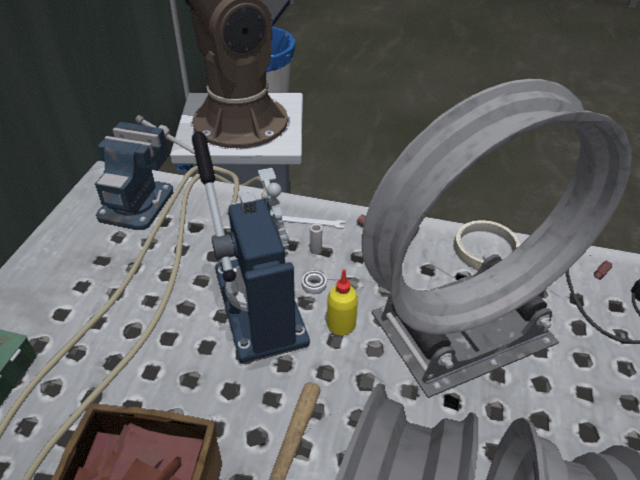

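View pics/top0.png

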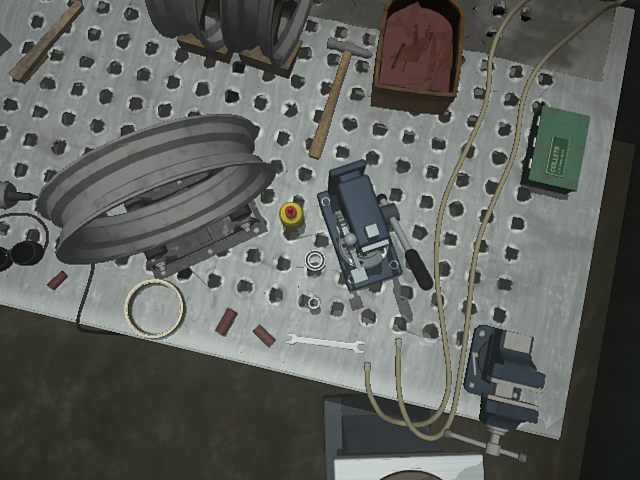

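The side view shows the press at about (260,270), with its black grip at (203,158) and the ball and tab at about (270,182). In the top view the press is at (360,230), the grip at (418,270), and the ball and tab at about (350,245). Next I'll measure these.

```bash
cat > h.py <<'E'
import numpy as np,cv2
from scipy.spatial.transform import Rotation as R
def pts(d):
    K=d["camera_matrix"];z=d["range_z"];v,u=np.mgrid[:480,:640]
    P=np.stack([(u-K[0,2])/K[0,0]*z,(v-K[1,2])/K[1,1]*z,z],-1)
    return P@R.from_rotvec(d["attitude"]).as_matrix().T+d["eye"]
def proj(d,p):
    q=(np.asarray(p)-d["eye"])@R.from_rotvec(d["attitude"]).as_matrix()
    K=d["camera_matrix"];return q[...,:2]/q[...,2:]*K[0,0]+K[:2,2]
E
python3 - <<'E'
from h import *
for n,box in (("top",(300,150,450,300)),("side",(180,120,330,360))):
    d=dict(np.load(n+"0.npz"));P=pts(d);im=d["pixels"]
    x0,y0,x1,y1=box
    c=im[y0:y1,x0:x1,::-1];c=cv2.resize(c,None,fx=600/(y1-y0),fy=600/(y1-y0),interpolation=cv2.INTER_CUBIC);cv2.imwrite(f"pics/{n}_crop.png",c)
    hsv=cv2.cvtColor(im,cv2.COLOR_RGB2HSV)
    Q=P[y0:y1,x0:x1].reshape(-1,3)
    h=np.histogram(Q[:,2],bins=np.arange(-.01,.36,.01));print(n,list(zip(np.round(h[1],2),h[0])))
    m=(Q[:,2]>.214)&(Q[:,2]<.226)
    H=Q[m];print(H.min(0),H.max(0))
    r=cv2.minAreaRect(H[:,:2].astype(np.float32));print(r)
    g=(im.max(-1)<45);g[:y0]=0;g[y1:]=0;g[:,:x0]=0;g[:,x1:]=0;g&=P[...,2]>.15
    G=P[g];print(len(G),G.mean(0),G.min(0),G.max(0))
E
```

```text
top [(np.float64(-0.01), np.int64(7918)), (np.float64(0.0), np.int64(3874)), (np.float64(0.01), np.int64(986)), (np.float64(0.02), np.int64(1643)), (np.float64(0.03), np.int64(214)), (np.float64(0.04), np.int64(383)), (np.float64(0.05), np.int64(30)), (np.float64(0.06), np.int64(90)), (np.float64(0.07), np.int64(38)), (np.float64(0.08), np.int64(26)), (np.float64(0.09), np.int64(8)), (np.float64(0.1), np.int64(9)), (np.float64(0.11), np.int64(10)), (np.float64(0.12), np.int64(9)), (np.float64(0.13), np.int64(15)), (np.float64(0.14), np.int64(59)), (np.float64(0.15), np.int64(116)), (np.float64(0.16), np.int64(52)), (np.float64(0.17), np.int64(93)), (np.float64(0.18), np.int64(301)), (np.float64(0.19), np.int64(340)), (np.float64(0.2), np.int64(505)), (np.float64(0.21), np.int64(1685)), (np.float64(0.22), np.int64(1087)), (np.float64(0.23), np.int64(138)), (np.float64(0.24), np.int64(216)), (np.float64(0.25), np.int64(195)), (np.float64(0.26), np.int64(104)), (np.float64(0.27), np.int64(113)), (np.float64(0.28), np.int64(119)), (np.float64(0.29), np.int64(150)), (np.float64(0.3), np.i
[... 1277 characters left out ...]
), (np.float64(0.23), np.int64(241)), (np.float64(0.24), np.int64(310)), (np.float64(0.25), np.int64(243)), (np.float64(0.26), np.int64(149)), (np.float64(0.27), np.int64(152)), (np.float64(0.28), np.int64(151)), (np.float64(0.29), np.int64(120)), (np.float64(0.3), np.int64(0)), (np.float64(0.31), np.int64(0)), (np.float64(0.32), np.int64(0)), (np.float64(0.33), np.int64(0)), (np.float64(0.34), np.int64(0))]
[0.53098382 0.01135488 0.21400054] [0.72120116 0.13877481 0.22590414]
((0.631718635559082, 0.1012347936630249), (0.16292054951190948, 0.12328653037548065), 27.550342559814453)
1178 [0.63791969 0.05163848 0.2299281 ] [ 0.50686429 -0.01210383  0.15002438] [1.32329125 0.17755006 0.83001981]
```

```bash
ls -la pics
```

```text
total 1804
drwxr-xr-x 2 agent agent   4096 Dec  7 01:55 .
drwxr-xr-x 3 agent agent   4096 Dec  7 01:55 ..
-rw-r--r-- 1 agent agent 507976 Dec  7 01:54 side0.png
-rw-r--r-- 1 agent agent 304632 Dec  7 01:55 side_crop.png
-rw-r--r-- 1 agent agent 526089 Dec  7 01:54 top0.png
-rw-r--r-- 1 agent agent 489519 Dec  7 01:55 top_crop.png
```

View pics/top_crop.png

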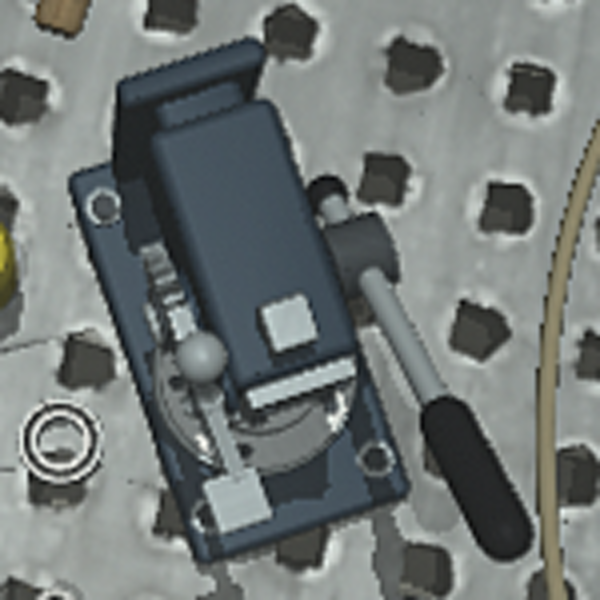

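View pics/side_crop.png

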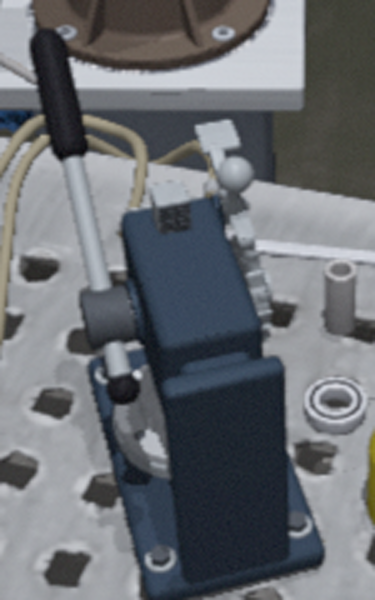

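```bash
python3 - <<'E'
from h import *
for n,box in (("top",(300,150,450,300)),("side",(180,120,330,360))):
    d=dict(np.load(n+"0.npz"));P=pts(d);im=d["pixels"].astype(int);x0,y0,x1,y1=box
    B=np.zeros((480,640),bool);B[y0:y1,x0:x1]=1
    m=B&(abs(P[...,2]-.220)<.005)&(im[...,2]>im[...,0]*1.25)
    k,l,st,c=cv2.connectedComponentsWithStats(m.astype(np.uint8));i=1+st[1:,4].argmax();H=P[l==i]
    print(n,st[i],H.mean(0),cv2.minAreaRect(H[:,:2].astype(np.float32)))
    m=B&(abs(P[...,2]-.018)<.012)&(im[...,2]>im[...,0]*1.25)
    H=P[m];print(' base',cv2.minAreaRect(H[:,:2].astype(np.float32)), np.median(H[:,2]))
    g=B&(im.max(-1)<50)&(P[...,2]>.2)&(P[...,2]<.32)
    k,l,st,c=cv2.connectedComponentsWithStats(g.astype(np.uint8));i=1+st[1:,4].argmax();G=P[l==i]
    u,s,vt=np.linalg.svd(G-G.mean(0),full_matrices=False);t=(G-G.mean(0))@vt[0]
    print(' grip',st[i],G.mean(0),vt[0],t.min(),t.max())
    q={"top":[(359.5,275.5),(350,239),(372,231)],"side":[(180+217/2.5,120+135/2.5),(180+236/2.5,120+174/2.5),(180+172/2.5,120+190/2.5)]}[n]
    for a,b in q:
        a=int(round(a));b=int(round(b));print('  tab/ball/ram',np.median(P[b-2:b+3,a-2:a+3].reshape(-1,3),axis=0))
E
```

```text
top [ 338  175   51   76 1968] [0.64993746 0.09649293 0.21958169] ((0.6450075507164001, 0.09512058645486832), (0.1332005262374878, 0.06584002822637558), 15.154369354248047)
 base ((0.628695011138916, 0.09016881138086319), (0.22675687074661255, 0.12275884300470352), 17.170690536499023) 0.023539470059949386
 grip [405 249  28  41 552] [0.53106314 0.00748485 0.27587393] [-0.77051805 -0.2498315   0.58641807] -0.0503533268801958 0.03963288476042361
  tab/ball/ram [0.5241462  0.10589376 0.22942325]
  tab/ball/ram [0.58923409 0.12314963 0.2561978 ]
  tab/ball/ram [0.60407144 0.08205211 0.24314801]
side [ 229  198   55   63 2105] [0.66198744 0.09494422 0.22053533] ((0.650771975517273, 0.09366384148597717), (0.13209737837314606, 0.06699839979410172), 16.079776763916016)
 base ((0.6355078220367432, 0.0876828283071518), (0.22842004895210266, 0.12319287657737732), 17.0981388092041) 0.02436349488344558
 grip [193 132  22  52 653] [0.54340038 0.0050561  0.27142921] [ 0.75202389  0.22495337 -0.61956117] -0.045627476692055524 0.0400916126476618
  tab/ball/ram [0.53170897 0.10659369 0.22981063]
  tab/ball/ram [0.60227065 0.12240106 0.25226563]
  tab/ball/ram [0.60652681 0.082787   0.24437144]
```

```bash
cat >> h.py <<'E'
YAW=np.radians(17);O=np.array([.632,.089,0]);Rp=R.from_euler('z',YAW)
def W(p): return O+Rp.apply(p)
def loc(p): return Rp.inv().apply(np.asarray(p)-O)
# tool attitude: jaw 'x' or 'y' along press axis, pitch: approach tilts to back (rad)
def att(jaw,pitch=0,sgn=1):
    a=np.array([np.sin(pitch),0,-np.cos(pitch)])
    z=np.array([0,1.,0])*sgn if jaw=='y' else np.array([1.,0,0])*sgn
    return Rp*R.from_matrix(np.stack([a,np.cross(z,a),z],-1))
def move(s,p,rot):
    """row numbers from current pose (measured) to world p, rot"""
    T=R.from_rotvec(s["ee_rot"]);d=T.inv().apply(np.asarray(p)-s["position"])/.8
    r=(T.inv()*rot).as_rotvec()/np.radians(60);return np.round(d,3),np.round(r,3)
E
python3 - <<'E'
from h import *
from cell import status
s=status.observe();print(R.from_rotvec(s["ee_rot"]).as_matrix().round(3))
for j in 'xy':
  for g in (1,-1): print(j,g,move(s,W([-.105,.0435,.29]),att(j,0,g)))
print(W([-.105,.0435,.29]),W([-.13,-.052,.3]),loc([.528,.106,0]))
E
```

```text
[[-0.001  0.909  0.416]
 [ 0.001  0.416 -0.909]
 [-1.    -0.    -0.001]]
x 1 (array([-0.109,  0.642, -0.625]), array([-1.374e+00, -1.000e-03, -1.000e-03]))
x -1 (array([-0.109,  0.642, -0.625]), array([ 1.626e+00, -1.000e-03,  1.000e-03]))
y 1 (array([-0.109,  0.642, -0.625]), array([-2.874e+00, -0.000e+00, -2.000e-03]))
y -1 (array([-0.109,  0.642, -0.625]), array([ 0.126, -0.001,  0.   ]))
[0.51886983 0.09990023 0.29      ] [0.52288371 0.00126383 0.3       ] [-0.09448538  0.04666384  0.        ]
```

>>> step_arm(rows=[[1,-0.2,0,0,0,0,0],[1,-0.2,0,0,0,0,0],[1,-0.2,0,0,0,0,0],[1,-0.2,0,0,0,0,0],[1,-0.2,0,0,0,0,0]])

```text
clock: 0.52
position: [0.2609, -0.5706, 0.3711]
ee_rot: [0.882, 1.372, -0.891]
force: [0.6, 0.2, 1.7]
width: 0.689
```

>>> step_arm(rows=[[1,0,0.4,-0.4,-0.7,0,0],[1,0,0.4,-0.4,-0.7,0,0],[1,0,0.4,-0.4,-0.7,0,0],[1,0,0.4,-0.4,-0.7,0,0],[1,0,0.4,-0.4,-0.7,0,0],[1,0,0.4,-0.4,-0.7,0,0],[1,0,0.4,-0.4,-0.7,0,0],[1,0,0.4,-0.4,-0.7,0,0],[1,0,0.4,-0.4,-0.7,0,0],[1,0,0.4,-0.4,-0.7,0,0],[1,0,0.4,-0.4,-0.7,0,0],[1,0,0.4,-0.4,-0.7,0,0]])

```text
clock: 1.52
position: [0.4198, -0.1366, 0.3634]
ee_rot: [0.315, 1.547, -0.311]
force: [-0.5, 0.9, 0.2]
width: 0.0
```

```bash
python3 - <<'E'
from h import *
from cell import status
s=status.observe();print(s["clock"],s["position"],s["joints"],s["force"],s["width"])
print(move(s,W([-.105,.0435,.36]),att('x',0,1)))
E
```

```text
1.5167 [ 0.41976637 -0.13662476  0.36338768] [ 0.58109994  0.05762291 -0.40436178  1.68487058  0.020428    1.40293961
 -0.22481072] [-0.46491879  0.91994471  0.16363979] 0.00041140023573876306
(array([ 0.005,  0.321, -0.001]), array([-0.664,  0.001, -0.002]))
```

>>> step_arm(rows=[[1,0,0.32,0,-0.66,0,0],[1,0,0.32,0,-0.66,0,0],[1,0,0.32,0,-0.66,0,0],[1,0,0.32,0,-0.66,0,0],[1,0,0.32,0,-0.66,0,0],[1,0,0.32,0,-0.66,0,0],[1,0,0.32,0,-0.66,0,0],[1,0,0.32,0,-0.66,0,0],[1,0,0.32,0,-0.66,0,0],[1,0,0.32,0,-0.66,0,0],[1,0,0.32,0,-0.66,0,0]])

```text
clock: 2.43
position: [0.5195, 0.0886, 0.3632]
ee_rot: [-0.22, 1.56, 0.218]
force: [-0.8, -0.8, 0.5]
width: 0.007
```

```bash
python3 - <<'E'
from h import *
from cell import status,cams
s=status.observe();print(s["clock"],s["position"],s["joints"],s["force"],loc(s["position"]))
print(move(s,W([-.105,.0435,.25]),att('x',0,1)))
d=cams.get_image("wrist");cv2.imwrite("pics/w1.png",d["pixels"][:,:,::-1])
d=cams.get_image("side");cv2.imwrite("pics/s1.png",cv2.resize(d["pixels"][80:320,140:400,::-1],None,fx=2.4,fy=2.4))
E
```

```text
2.4333 [0.51954691 0.08863201 0.36324368] [ 0.23321948  0.24825026 -0.64562269  1.49666005  0.15049272  1.44694073
 -0.13718718] [-0.81639175 -0.8196824   0.453434  ] [-0.10764702  0.03252619  0.36324368]
(array([0.142, 0.014, 0.003]), array([-0.017, -0.   ,  0.001]))
```

View pics/w1.png

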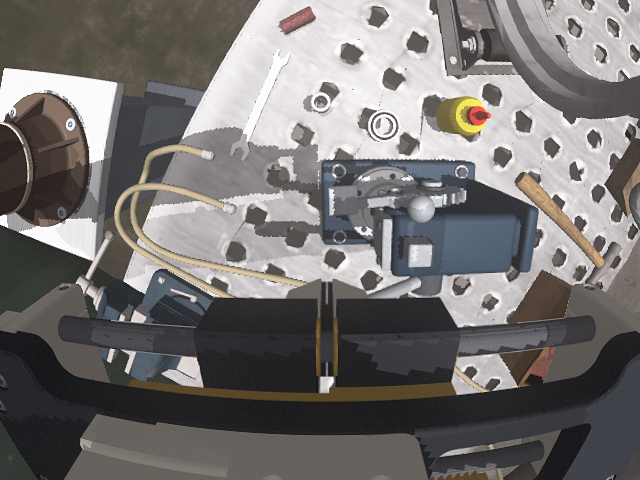

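View pics/s1.png

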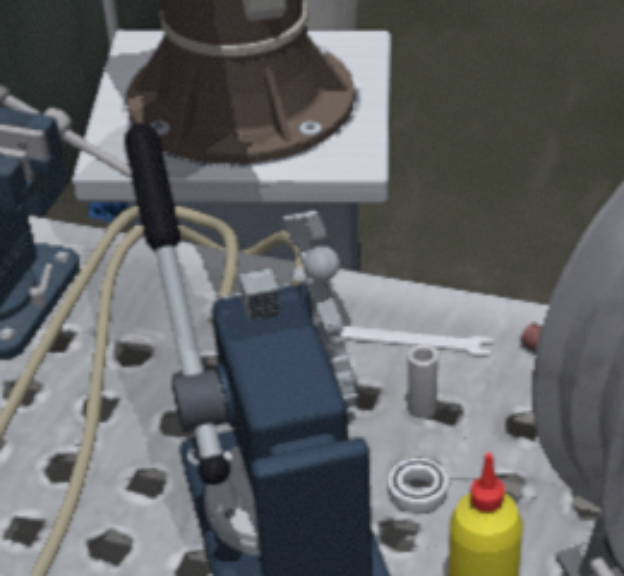

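The wrist view shows the tab at about (345,197), the ball at (420,208) and the press square with the tool. I'll check the tab position in tool coordinates.

```bash
cat >> h.py <<'E'
def wpts(d,s):
    K=d["camera_matrix"];z=d["range_z"];v,u=np.mgrid[:480,:640]
    x=(u-K[0,2])/K[0,0];y=(v-K[1,2])/K[1,1];r=np.hypot(x,y)+1e-9
    k=np.tan(r)/r;P=np.stack([x*k*z,y*k*z,z],-1)
    T=d["tool_from_camera"];P=P@T[:3,:3].T+T[:3,3]
    return R.from_rotvec(s["ee_rot"]).apply(P.reshape(-1,3)).reshape(480,640,3)+s["position"]
E
python3 - <<'E'
from h import *
from cell import status,cams
s=status.observe();d=cams.get_image("wrist");P=wpts(d,s)
cv2.imwrite("pics/w2.png",cv2.resize(d["pixels"][140:300,300:560,::-1],None,fx=3,fy=3))
L=loc(P.reshape(-1,3)).reshape(P.shape)
for n,(u,v) in dict(tab=(343,197),ball=(421,208),ram=(418,250),head=(460,250),spacer=(320,103)).items(): print(n,np.median(L[v-2:v+3,u-2:u+3].reshape(-1,3),axis=0).round(4))
m=(abs(L[...,1]-.0435)<.02)&(L[...,2]>.215)&(L[...,2]<.245)&(L[...,0]<-.06)&(L[...,0]>-.15)
m[300:]=0
Q=L[m];print(len(Q),Q.min(0),Q.max(0),Q.mean(0))
E
```

```text
tab [-0.0907  0.0509  0.2295]
ball [-0.028   0.0466  0.2559]
ram [-0.0253  0.0057  0.2438]
head [ 0.0234 -0.0032  0.2208]
spacer [-0.1127  0.1455 -0.0005]
1068 [-0.10392589  0.03408747  0.21503267] [-0.06004363  0.06097525  0.23297831] [-0.08700946  0.0473497   0.2281806 ]
```

View pics/w2.png

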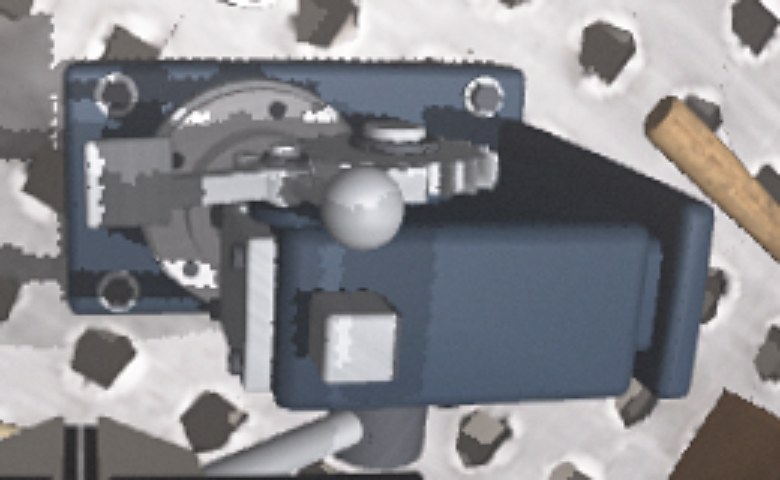

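>>> step_arm(rows=[[1,0.05,0.018,0.008,-0.017,0,0],[1,0.1,0.018,0.008,-0.017,0,0],[1,0.145,0.018,0.008,-0.017,0,0],[1,0.145,0.018,0.008,-0.017,0,0],[1,0.145,0.018,0.008,-0.017,0,0],[1,0.145,0.018,0.008,-0.017,0,0]])

```text
clock: 3.08
position: [0.5229, 0.1063, 0.2495]
ee_rot: [-0.235, 1.556, 0.235]
force: [0.0, -0.2, 0.8]
width: 0.004
```

```bash
python3 - <<'E'
from h import *
from cell import status,cams
s=status.observe();print(s["clock"],s["position"],s["force"],loc(s["position"]))
d=cams.get_image("wrist");cv2.imwrite("pics/w3.png",d["pixels"][:,:,::-1])
E
```

```text
3.0833 [0.52289996 0.1062701  0.24947975] [ 0.00801331 -0.15459051  0.78120863] [-0.09928359  0.04841324  0.24947975]
```

View pics/w3.png

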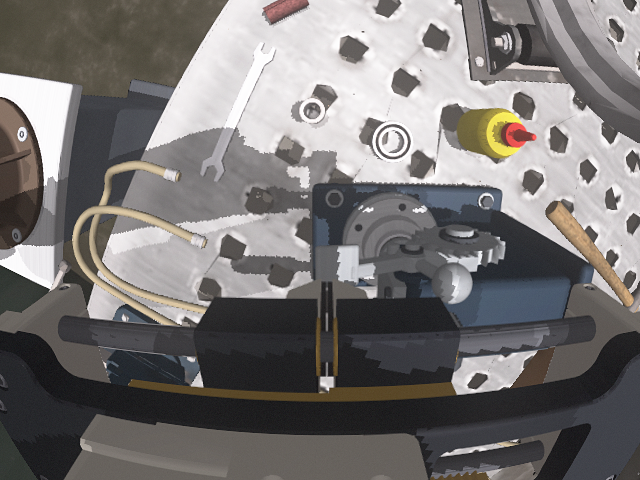

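Fingertips at (325,285) sit just above and in line with the tab at (348,263). I'm pressing down now.

>>> step_arm(rows=[[1,0.01,0,0,0,0,0],[1,0.018,0,0,0,0,0],[1,0.024,0,0,0,0,0],[1,0.03,0,0,0,0,0],[1,0.036,0,0,0,0,0],[1,0.042,0,0,0,0,0],[1,0.048,0,0,0,0,0],[1,0.054,0,0,0,0,0],[1,0.058,0,0,0,0,0],[1,0.058,0,0,0,0,0],[1,0.058,0,0,0,0,0]])

```text
clock: 4.05
position: [0.5217, 0.1061, 0.2007]
ee_rot: [-0.235, 1.558, 0.235]
force: [-0.3, 0.4, 0.1]
width: 0.005
```

```bash
python3 - <<'E'
from h import *
from cell import status,cams
s=status.observe();print(s["clock"],s["position"],s["force"],loc(s["position"]))
d=cams.get_image("wrist");cv2.imwrite("pics/w4.png",d["pixels"][:,:,::-1])
E
```

```text
4.05 [0.52174423 0.10610081 0.20069148] [-0.29437241  0.43843635  0.06484227] [-0.10043832  0.04858925  0.20069148]
```

View pics/w4.png

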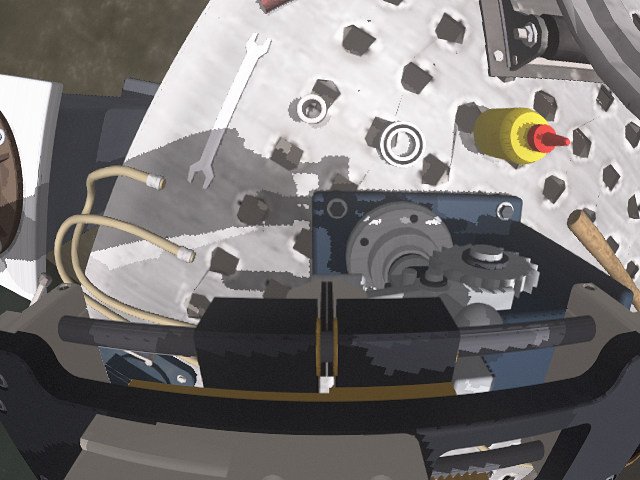

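The ball has moved and the force is zero, so the pawl looks thrown. I'll rise and check.

>>> step_arm(rows=[[1,-0.05,0,0,0,0,0],[1,-0.1,0,0,0,0,0],[1,-0.15,0,0,0,0,0],[1,-0.2,0,0,0,0,0],[1,-0.2,0,0,0,0,0],[1,-0.2,0,0,0,0,0]])

```text
clock: 4.6
position: [0.5229, 0.1069, 0.3636]
ee_rot: [-0.235, 1.553, 0.235]
force: [0.0, -0.9, -0.4]
width: 0.003
```

```bash
python3 - <<'E'
from h import *
from cell import status,cams
s=status.observe();print(s["clock"],s["position"],s["force"],loc(s["position"]))
d=cams.get_image("wrist");cv2.imwrite("pics/w5.png",cv2.resize(d["pixels"][140:300,300:560,::-1],None,fx=3,fy=3))
L=loc(wpts(d,s).reshape(-1,3)).reshape(480,640,3)
m=(abs(L[...,1]-.0435)<.02)&(L[...,2]>.12)&(L[...,2]<.245)&(L[...,0]<-.06)&(L[...,0]>-.15);m[290:]=0
Q=L[m];print(len(Q),Q.min(0),Q.max(0),Q.mean(0))
d=cams.get_image("side");cv2.imwrite("pics/s5.png",cv2.resize(d["pixels"][120:360,180:330,::-1],None,fx=2.5,fy=2.5))
P=pts(d);im=d["pixels"].astype(int);B=np.zeros((480,640),bool);B[120:360,180:330]=1
g=B&(im.max(-1)<50)&(P[...,2]>.2)&(P[...,2]<.32)
k,l,st,c=cv2.connectedComponentsWithStats(g.astype(np.uint8));i=1+st[1:,4].argmax();print(st[i],loc(P[l==i].mean(0)))
E
```

```text
4.6 [0.52293255 0.10688387 0.36360927] [ 0.03746933 -0.93378137 -0.38042173] [-0.09907298  0.04899067  0.36360927]
1079 [-0.10366422  0.03417285  0.21261813] [-0.06002231  0.06099259  0.23289593] [-0.08657179  0.04737116  0.22791495]
[193 131  22  53 653] [-0.10975853 -0.05412961  0.27138799]
```

View pics/w5.png

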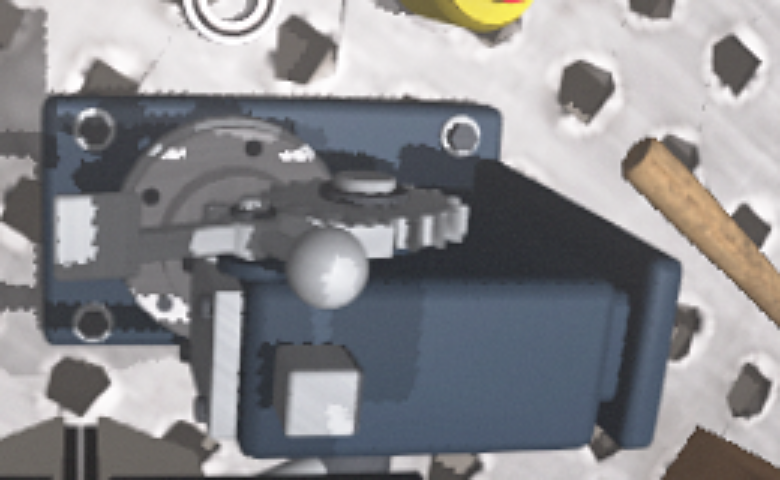

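View pics/s5.png

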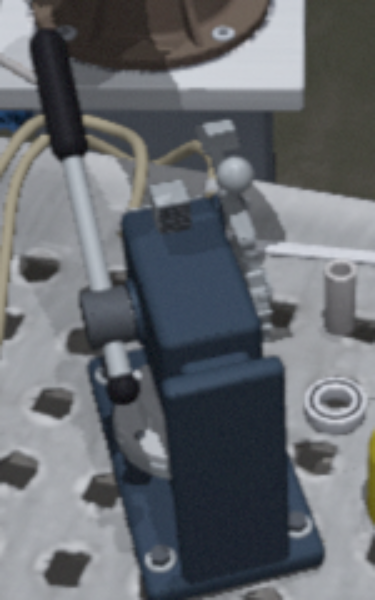

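It has not thrown: the ball is back at its starting lean (crop 327,265) and the tab is up. The ball probably met the finger and was dragged back as I rose. I'll press again with the tool tilted so the hand leans away from the ball.

```bash
python3 - <<'E'
from h import *
from cell import status,cams
s=status.observe()
print(move(s,W([-.104,.0475,.255]),att('x',np.radians(30),1)))
d=dict(np.load("side0.npz"));print(proj(d,s["position"]))
E
```

```text
(array([ 0.132, -0.001, -0.004]), array([ 0.003, -0.25 , -0.   ]))
[262.7932408  102.72182232]
```

>>> step_arm(rows=[[1,0,0,-0.004,0,-0.5,0],[1,0,0,-0.004,0,-0.5,0],[1,0.05,0,-0.004,0,-0.5,0],[1,0.1,0,-0.004,0,-0.5,0],[1,0.13,0,-0.004,0,-0.5,0],[1,0.13,0,-0.004,0,-0.5,0],[1,0.13,0,-0.004,0,-0.5,0]])

```text
clock: 5.28
position: [0.5127, 0.1027, 0.2498]
ee_rot: [-0.157, 1.049, 0.27]
force: [-1.5, -0.4, -1.5]
width: 0.006
```

```bash
cat > look.py <<'E'
import sys
from h import *
from cell import status,cams
s=status.observe();print(s["clock"],s["position"],s["force"],loc(s["position"]).round(4)); print("approach local",Rp.inv().apply(R.from_rotvec(s["ee_rot"]).as_matrix()[:,0]).round(3))
n=sys.argv[1]
a=cams.get_image("side")["pixels"][120:270,180:330,::-1];b=cams.get_image("top")["pixels"][170:320,300:450,::-1]
cv2.imwrite(f"pics/{n}.png",np.hstack([cv2.resize(x,(395,395)) for x in (a,b)]))
E
python3 look.py a1
```

```text
5.2833 [0.5127344  0.10274796 0.24984065] [-1.5160585  -0.44982122 -1.50377895] [-0.11    0.048   0.2498]
approach local [ 0.491  0.001 -0.871]
```

View pics/a1.png

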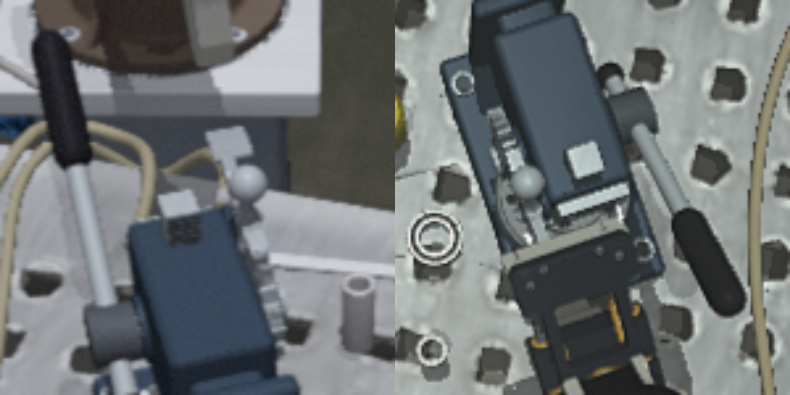

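```bash
python3 - <<'E'
from h import *
from cell import status,cams
s=status.observe()
for n in("side","top"):
    d=cams.get_image(n);T=R.from_rotvec(s["ee_rot"]).as_matrix()[:,0]
    print(n,proj(d,s["position"]),proj(d,s["position"]-.1*T),proj(d,[0,0,0]),proj(d,[0,0,.3]))
    cv2.imwrite(f"pics/{n}_f.png",d["pixels"][:,:,::-1])
E
```

```text
side [265.68142411 156.70289442] [255.52779524  95.94276689] [241.27232876 121.1493859 ] [230.69459527   6.57292464]
top [361.70179594 278.62117635] [375.92435828 305.54647816] [411.99112794 530.02589005] [442.78487783 605.75928227]
```

View pics/side_f.png

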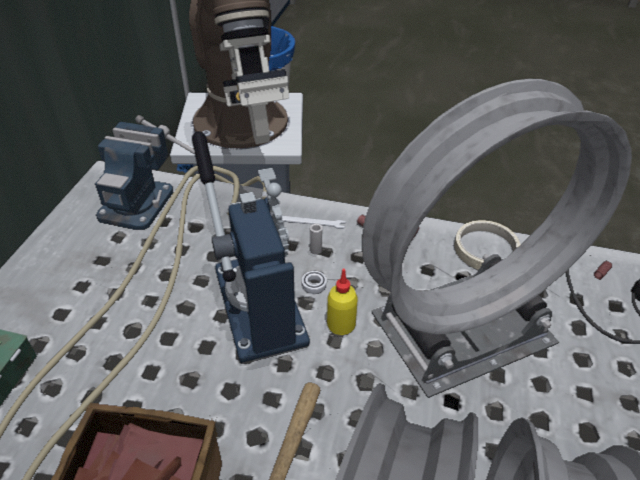

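View pics/top_f.png

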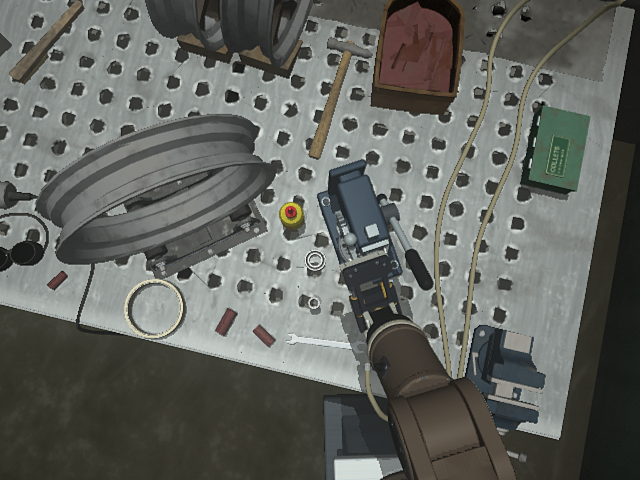

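```bash
python3 - <<'E'
from h import *
from cell import status,cams
s=status.observe()
d=cams.get_image("side");P=pts(d);T=R.from_rotvec(s["ee_rot"])
cv2.imwrite("pics/sf.png",cv2.resize(d["pixels"][60:210,200:320,::-1],None,fx=5,fy=4,interpolation=cv2.INTER_CUBIC))
X=T.inv().apply((P.reshape(-1,3)-s["position"])).reshape(P.shape)
m=(np.linalg.norm(P-s["position"],axis=-1)<.18)&(P[...,2]>.2)
for v in range(95,170,4):
    print(v,[(u,*X[v,u].round(3)) for u in range(252,276,5)])
E
```

```text
95 [(252, np.float64(-0.101), np.float64(-0.021), np.float64(0.087)), (257, np.float64(-0.1), np.float64(-0.013), np.float64(0.086)), (262, np.float64(-0.099), np.float64(-0.006), np.float64(0.087)), (267, np.float64(-0.098), np.float64(0.002), np.float64(0.085)), (272, np.float64(-0.097), np.float64(0.009), np.float64(0.086))]
99 [(252, np.float64(-0.096), np.float64(-0.022), np.float64(0.088)), (257, np.float64(-0.094), np.float64(-0.015), np.float64(0.089)), (262, np.float64(-0.093), np.float64(-0.007), np.float64(0.087)), (267, np.float64(-0.092), np.float64(0.0), np.float64(0.087)), (272, np.float64(-0.091), np.float64(0.008), np.float64(0.086))]
103 [(252, np.float64(-0.089), np.float64(-0.014), np.float64(0.037)), (257, np.float64(-0.088), np.float64(-0.006), np.float64(0.031)), (262, np.float64(-0.087), np.float64(0.002), np.float64(0.031)), (267, np.float64(-0.078), np.float64(0.117), np.float64(-0.526)), (272, np.float64(-0.076), np.float64(0.132), np.float64(-0.537))]
107 [(252, np.float64(-0.099), np.float64(-0.169), np.float64(0.968)), (257, np.float64(-0.082), np.float6
[... 4488 characters left out ...]
054), np.float64(0.09), np.float64(-0.441))]
163 [(252, np.float64(0.058), np.float64(0.044), np.float64(-0.468)), (257, np.float64(0.06), np.float64(0.056), np.float64(-0.466)), (262, np.float64(0.062), np.float64(0.068), np.float64(-0.462)), (267, np.float64(0.063), np.float64(0.078), np.float64(-0.452)), (272, np.float64(0.065), np.float64(0.09), np.float64(-0.451))]
167 [(252, np.float64(0.074), np.float64(0.05), np.float64(-0.523)), (257, np.float64(0.076), np.float64(0.062), np.float64(-0.516)), (262, np.float64(0.078), np.float64(0.075), np.float64(-0.515)), (267, np.float64(0.08), np.float64(0.087), np.float64(-0.513)), (272, np.float64(0.081), np.float64(0.099), np.float64(-0.505))]
```

View pics/sf.png

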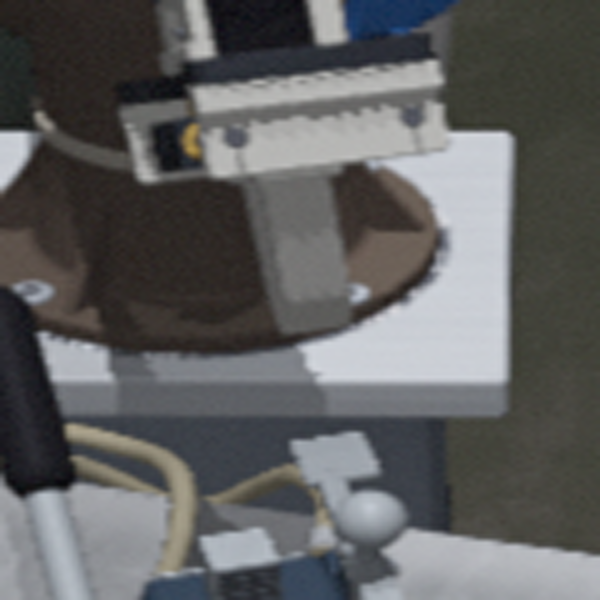

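Key finding: in the side view the shut fingers end about 27 mm short of the reported TCP (tip at row 142, predicted 157). My first press therefore only grazed the tab. I'll allow for this and press again, tilted 30°.

>>> step_arm(rows=[[1,0.031,0,0.01,0,0,0],[1,0.038,0,0.006,0,0,0],[1,0.046,0,0.001,0,0,0],[1,0.053,0,-0.003,0,0,0],[1,0.06,0,-0.007,0,0,0],[1,0.06,0,-0.007,0,0,0]])

```text
clock: 6.03
position: [0.537, 0.1109, 0.2118]
ee_rot: [-0.157, 1.04, 0.272]
force: [0.6, 0.2, 0.5]
width: 0.007
```

```bash
python3 look.py a2
```

```text
6.0333 [0.53698837 0.11090002 0.21175949] [0.60431108 0.24745072 0.51834783] [-0.0845  0.0487  0.2118]
approach local [ 0.499  0.002 -0.867]
```

View pics/a2.png

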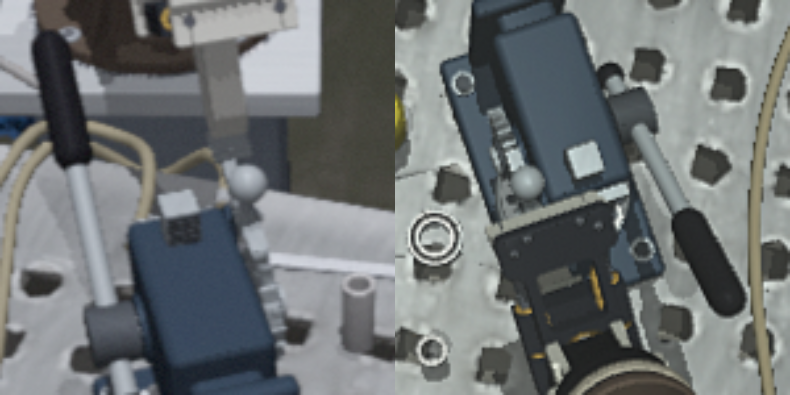

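Side view shows the fingertips at the tab (crop 230,150). I'm pressing on straight down.

>>> step_arm(rows=[[1,0.008,0,-0.004,0,0,0],[1,0.015,0,-0.008,0,0,0],[1,0.022,0,-0.013,0,0,0],[1,0.03,0,-0.017,0,0,0],[1,0.036,0,-0.021,0,0,0],[1,0.04,0,-0.023,0,0,0],[1,0.04,0,-0.023,0,0,0]])

```text
clock: 6.72
position: [0.5372, 0.1108, 0.1755]
ee_rot: [-0.157, 1.039, 0.272]
force: [-0.3, 0.7, -0.4]
width: 0.007
```

```bash
python3 look.py a3
```

```text
6.7167 [0.53718793 0.11084587 0.17547546] [-0.31990739  0.73680269 -0.36744971] [-0.0843  0.0486  0.1755]
approach local [ 0.5    0.001 -0.866]
```

View pics/a3.png

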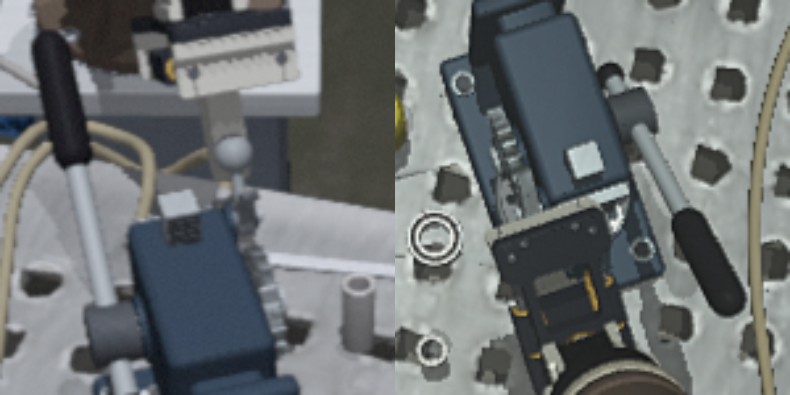

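The ball has gone over to the front (crop 233,155). I'm backing out along the fingers.

>>> step_arm(rows=[[1,-0.02,0,0,0,0,0],[1,-0.05,0,0,0,0,0],[1,-0.1,0,0,0,0,0],[1,-0.15,0,0,0,0,0],[1,-0.15,0,0,0,0,0],[1,-0.15,0,0,0,0,0]])

```text
clock: 7.32
position: [0.4807, 0.0929, 0.2835]
ee_rot: [-0.159, 1.033, 0.269]
force: [0.1, -0.5, -0.0]
width: 0.007
```

```bash
python3 look.py a4; python3 - <<'E'
from h import *
from cell import status,cams
s=status.observe();d=cams.get_image("wrist");cv2.imwrite("pics/w6.png",d["pixels"][:,:,::-1])
E
```

```text
7.3167 [0.48074535 0.09293027 0.28349829] [ 0.08730898 -0.4615057  -0.03061701] [-0.1435  0.048   0.2835]
approach local [ 0.505 -0.002 -0.863]
```

View pics/a4.png

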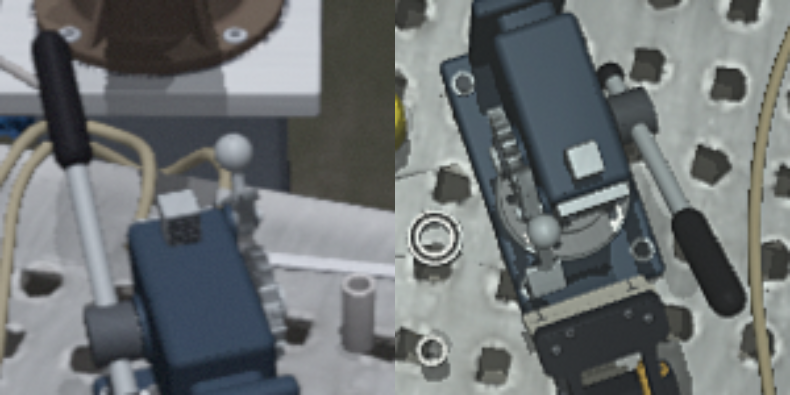

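View pics/w6.png

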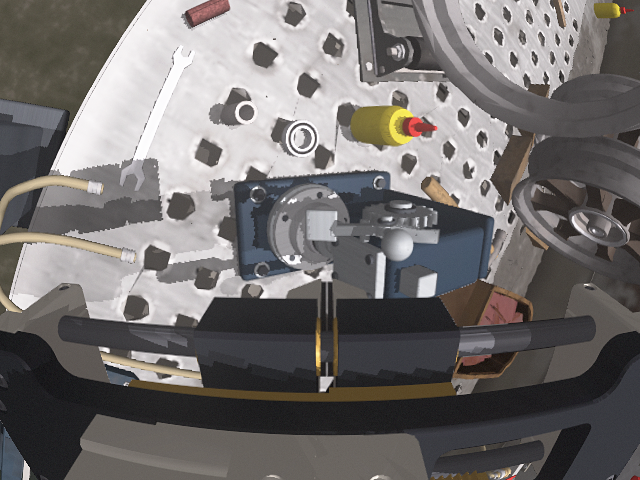

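The pawl is thrown: the ball is at the front (top crop 543,230) and the tab is low at (547,283). Next I'll plan the lever moves.

```bash
cat >> h.py <<'E'
def att(jaw,pitch=0,sgn=1):
    a=np.array([np.sin(pitch),0,-np.cos(pitch)]);b=np.array([np.cos(pitch),0,np.sin(pitch)])
    z=np.array([0,1.,0])*sgn if jaw=='y' else b*sgn
    return Rp*R.from_matrix(np.stack([a,np.cross(z,a),z],-1))
TIP=np.array([-.027,-.003,0])
def mvtip(s,p,rot): return move(s,np.asarray(p)-rot.apply(TIP),rot)
def tip(s): return loc(s["position"]+R.from_rotvec(s["ee_rot"]).apply(TIP))
E
python3 - <<'E'
from h import *
from cell import status
s=status.observe();print(s["joints"],tip(s))
for g in (1,-1): print(mvtip(s,W([-.118,-.06,.36]),att('y',np.radians(-10),g)), (R.from_rotvec(s["ee_rot"]).inv()*att('y',0,g)).as_rotvec()/np.radians(60))
E
```

```text
[ 0.5336716  -0.13564333 -0.70588381  2.17802497 -0.26912172  0.55900583
  0.30043553] [-0.15780492  0.04522725  0.30257298]
(array([-0.048, -0.135,  0.054]), array([-1.43 ,  0.521,  0.521])) [-1.45966241  0.39184565  0.39156   ]
(array([-0.043, -0.135,  0.06 ]), array([ 1.436,  0.522, -0.522])) [ 1.46540885  0.39188478 -0.39217067]
```

>>> step_arm(rows=[[1,-0.04,0,0.023,0,0,0],[1,-0.09,0,0.05,0,0.1,0],[1,-0.1,0,0.058,0,0.2,0],[1,-0.1,0,0.058,0,0.3,0],[1,-0.1,0,0.058,0,0.5,0],[1,-0.1,0,0.058,0,0.5,0],[1,-0.1,0,0.058,0,0.5,0]])

```text
clock: 8.05
position: [0.4826, 0.0931, 0.3683]
ee_rot: [-0.233, 1.568, 0.239]
force: [-0.0, -1.1, -1.0]
width: 0.005
```

>>> step_arm(rows=[[1,0,0,0,0.1,0,0],[1,0,0,0,0.2,0,0],[1,0,0,0,0.3,0,0],[1,0,0,0,0.4,0,0],[1,0,0,0,0.5,0,0],[1,0,0,0,0.6,0,0],[1,0,0,0,0.7,0,0],[1,0,0,0,0.75,0,0]])

```text
clock: 8.72
position: [0.4797, 0.0935, 0.3707]
ee_rot: [0.385, 1.536, -0.384]
force: [-0.3, -0.3, -0.3]
width: 0.004
```

```bash
python3 - <<'E'
from h import *
from cell import status
s=status.observe();print(s["joints"],tip(s),s["position"])
print(mvtip(s,W([-.118,-.06,.36]),att('y',np.radians(-10),-1)))
E
```

```text
[ 0.33281168  0.1892725  -0.75679559  1.55761189  0.13028016  1.44613056
 -0.92163134] [-0.1464473   0.04672445  0.39772443] [0.47971351 0.09352464 0.37072617]
(array([ 0.047, -0.074,  0.118]), array([ 0.746,  0.065, -0.159]))
```

>>> step_arm(rows=[[1,0,-0.02,0.04,0.12,0.01,-0.026],[1,0,-0.04,0.08,0.24,0.02,-0.05],[1,0,-0.074,0.118,0.36,0.03,-0.08],[1,0,-0.074,0.118,0.48,0.04,-0.1],[1,0,-0.074,0.118,0.6,0.05,-0.13],[1,0.047,-0.074,0.118,0.746,0.065,-0.159],[1,0.047,-0.074,0.118,0.746,0.065,-0.159],[1,0.047,-0.074,0.118,0.746,0.065,-0.159],[1,0.047,-0.074,0.118,0.746,0.065,-0.159]])

```text
clock: 9.47
position: [0.5358, -0.0029, 0.3336]
ee_rot: [0.875, 1.442, -1.113]
force: [-0.2, -0.1, 0.5]
width: 0.005
```

```bash
python3 look.py b1;  python3 - <<'E'
from h import *
from cell import status,cams
s=status.observe();print(s["joints"],tip(s))
d=cams.get_image("side");P=pts(d);X=R.from_rotvec(s["ee_rot"]).inv().apply((P.reshape(-1,3)-s["position"])).reshape(P.shape)
m=(abs(X[...,2])<.03)&(abs(X[...,1])<.02)&(X[...,0]>-.06)&(X[...,0]<.03)
print(m.sum(),X[m].max(0),X[m].min(0)); v=np.argwhere(m); print(v.max(0))
d=cams.get_image("wrist");cv2.imwrite("pics/w7.png",d["pixels"][:,:,::-1])
E
```

```text
9.4667 [ 0.5358257  -0.00286197  0.33361749] [-0.211976   -0.05395861  0.50680075] [-0.1188 -0.0597  0.3336]
approach local [-0.174 -0.001 -0.985]
[ 0.25343888  0.38017753 -0.54615618  1.39408533  0.19927815  1.59426377
 -1.55627713] [-0.11684639 -0.0597341   0.36207718]
380 [-0.02456678  0.01481522  0.01996313] [-0.05988411  0.00647551 -0.01578758]
[114 201]
```

View pics/b1.png

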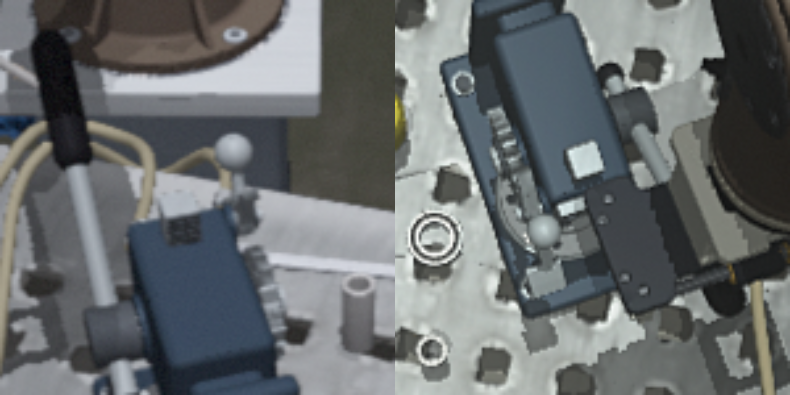

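View pics/w7.png

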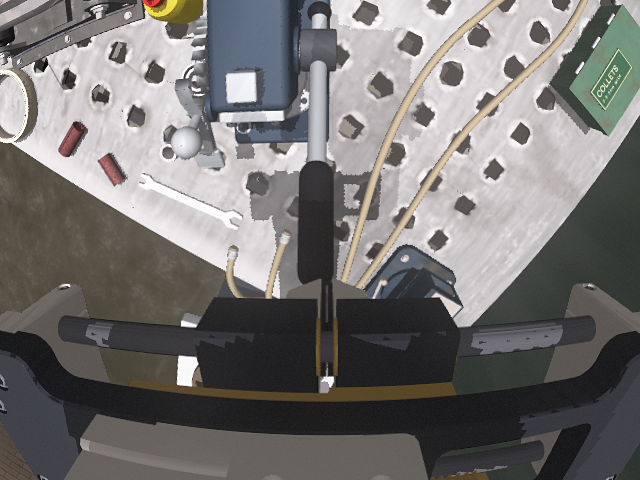

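```bash
cat >> h.py <<'E'
def wp(e,r=.155,y=-.06,off=.0125):
    e=np.radians(e);p=np.clip(-e,np.radians(-12),np.radians(30))
    return W(np.array([.001-r*np.cos(e)+off*np.sin(e),y,.172+r*np.sin(e)+off*np.cos(e)])),att('y',p,-1)
def plan(s,es):
    for e in es:
        d,r=mvtip(s,*wp(e));print(e,"[1, "+", ".join(str(float(v)) for v in [*d,*r])+"],")
E
python3 - <<'E'
from h import *
from cell import status
plan(status.observe(),[54,50,46,42,38,34,30,26,22,18,14,10])
E
```

```text
54 [1, 0.063, 0.057, 0.0, 0.006, 0.002, -0.035],
50 [1, 0.072, 0.047, 0.0, 0.006, 0.002, -0.035],
46 [1, 0.082, 0.038, 0.0, 0.006, 0.002, -0.035],
42 [1, 0.093, 0.029, 0.0, 0.006, 0.002, -0.035],
38 [1, 0.104, 0.021, 0.0, 0.006, 0.002, -0.035],
34 [1, 0.116, 0.014, -0.0, 0.006, 0.002, -0.035],
30 [1, 0.128, 0.008, -0.0, 0.006, 0.002, -0.035],
26 [1, 0.14, 0.003, -0.0, 0.006, 0.002, -0.035],
22 [1, 0.153, -0.001, -0.0, 0.006, 0.002, -0.035],
18 [1, 0.166, -0.005, -0.0, 0.006, 0.002, -0.035],
14 [1, 0.18, -0.007, -0.0, 0.006, 0.002, -0.035],
10 [1, 0.193, -0.008, -0.0, 0.006, 0.002, -0.001],
```

>>> step_arm(rows=[[1,0.04,0.05,0,0,0,-0.035],[1,0.072,0.047,0,0,0,-0.035],[1,0.082,0.038,0,0,0,-0.035],[1,0.093,0.029,0,0,0,-0.035],[1,0.104,0.021,0,0,0,-0.035],[1,0.116,0.014,0,0,0,-0.035],[1,0.128,0.008,0,0,0,-0.035],[1,0.128,0.008,0,0,0,-0.035]])

```text
clock: 10.33
position: [0.5241, -0.0072, 0.2321]
ee_rot: [0.853, 1.462, -1.143]
force: [0.4, -0.1, 0.5]
width: 0.0
```

```bash
python3 look.py b2;  python3 - <<'E'
from h import *
from cell import status
s=status.observe();print(tip(s),s["force"]);plan(s,[26,22,18,14,10,6,2,-2])
E
```

```text
10.3333 [ 0.52409288 -0.00724986  0.23207256] [ 0.43420593 -0.07322851  0.48646471] [-0.1313 -0.0605  0.2321]
approach local [-0.21  -0.002 -0.978]
[-0.12766528 -0.06031204  0.26010027] [ 0.65752642  0.01639164 -0.03910656]
26 [1, 0.012, -0.004, -0.0, 0.005, 0.002, 0.002],
22 [1, 0.025, -0.008, -0.001, 0.005, 0.002, 0.002],
18 [1, 0.038, -0.011, -0.001, 0.005, 0.002, 0.002],
14 [1, 0.052, -0.013, -0.001, 0.005, 0.002, 0.002],
10 [1, 0.065, -0.013, -0.001, 0.005, 0.002, 0.035],
6 [1, 0.078, -0.01, -0.001, 0.005, 0.002, 0.102],
2 [1, 0.091, -0.007, -0.001, 0.005, 0.002, 0.168],
-2 [1, 0.104, -0.003, -0.001, 0.005, 0.001, 0.235],
```

View pics/b2.png

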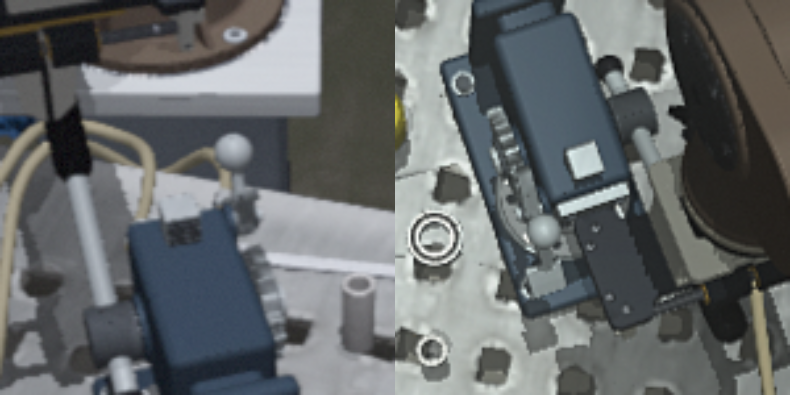

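The fingers sit on the grip (side crop 68,110), the lever has started down, and the forces are small. Continuing.

>>> step_arm(rows=[[1,0.012,-0.004,0,0,0,0],[1,0.025,-0.008,0,0,0,0],[1,0.038,-0.011,0,0,0,0],[1,0.052,-0.013,0,0,0,0],[1,0.065,-0.013,0,0,0,0.035],[1,0.078,-0.01,0,0,0,0.102],[1,0.091,-0.007,0,0,0,0.168],[1,0.104,-0.003,0,0,0,0.235],[1,0.104,-0.003,0,0,0,0.235]])

```text
clock: 11.18
position: [0.5042, -0.0137, 0.1506]
ee_rot: [1.005, 1.312, -0.957]
force: [-0.6, -0.5, 0.9]
width: 0.007
```

```bash
python3 look.py b3;  python3 - <<'E'
from h import *
from cell import status
s=status.observe();print(tip(s),s["force"]);plan(s,[-6,-9,-12,-15,-18,-21,-24,-27,-30,-32,-34])
E
```

```text
11.1833 [ 0.50421198 -0.01374208  0.15056005] [-0.60366283 -0.5045497   0.86812952] [-0.1522 -0.0609  0.1506]
approach local [ 0.037 -0.002 -0.999]
[-0.15530212 -0.06063892  0.17838172] [ 0.47261924 -0.18010723  0.03577367]
-6 [1, 0.012, 0.003, -0.001, 0.005, 0.001, 0.069],
-9 [1, 0.022, 0.005, -0.001, 0.005, 0.001, 0.119],
-12 [1, 0.032, 0.007, -0.001, 0.005, 0.0, 0.169],
-15 [1, 0.041, 0.01, -0.001, 0.005, 0.0, 0.219],
-18 [1, 0.051, 0.014, -0.001, 0.005, 0.0, 0.269],
-21 [1, 0.06, 0.018, -0.001, 0.005, 0.0, 0.319],
-24 [1, 0.069, 0.022, -0.001, 0.005, -0.0, 0.369],
-27 [1, 0.078, 0.027, -0.001, 0.005, -0.0, 0.419],
-30 [1, 0.086, 0.032, -0.001, 0.005, -0.0, 0.469],
-32 [1, 0.092, 0.035, -0.001, 0.005, -0.0, 0.469],
-34 [1, 0.098, 0.038, -0.001, 0.005, -0.0, 0.469],
```

View pics/b3.png

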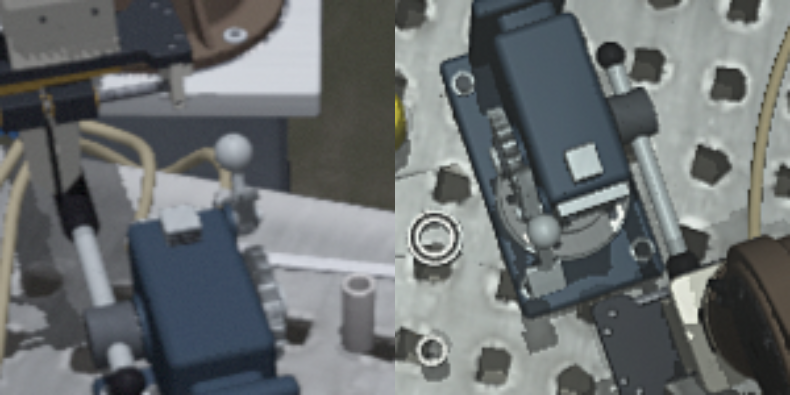

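>>> step_arm(rows=[[1,0.012,0.003,0,0,0,0.069],[1,0.022,0.005,0,0,0,0.119],[1,0.032,0.007,0,0,0,0.169],[1,0.041,0.01,0,0,0,0.219],[1,0.051,0.014,0,0,0,0.269],[1,0.051,0.014,0,0,0,0.269]])

```text
clock: 11.78
position: [0.5179, -0.0093, 0.1105]
ee_rot: [1.155, 1.136, -0.742]
force: [0.4, -0.4, 1.6]
width: 0.004
```

```bash
python3 look.py b4;  python3 - <<'E'
from h import *
from cell import status
s=status.observe();print(tip(s),s["force"]);plan(s,[-21,-24,-27,-30,-32,-34,-36])
E
```

```text
11.7833 [ 0.51789403 -0.00934706  0.11049778] [ 0.41379297 -0.43813182  1.5667575 ] [-0.1379 -0.0607  0.1105]
approach local [ 0.312  0.001 -0.95 ]
[-0.14888318 -0.06050387  0.13576915] [ 0.25482798 -1.15744126  0.56875113]
-21 [1, 0.009, -0.0, -0.001, 0.005, -0.001, 0.05],
-24 [1, 0.019, 0.001, -0.001, 0.005, -0.002, 0.1],
-27 [1, 0.029, 0.004, -0.001, 0.005, -0.002, 0.15],
-30 [1, 0.038, 0.006, -0.0, 0.005, -0.002, 0.2],
-32 [1, 0.045, 0.007, -0.0, 0.005, -0.002, 0.2],
-34 [1, 0.052, 0.009, -0.0, 0.005, -0.002, 0.2],
-36 [1, 0.058, 0.01, -0.0, 0.005, -0.002, 0.2],
```

View pics/b4.png

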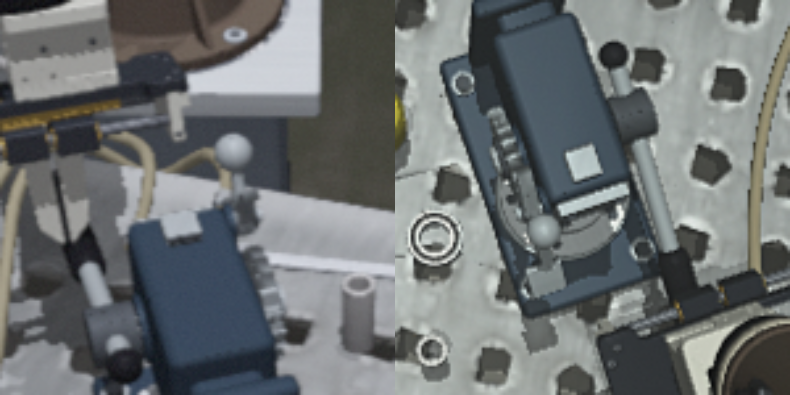

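The lever is below level (side grip start at 90,260), the ram is going down, and the force is small. I'll finish the stroke.

>>> step_arm(rows=[[1,0.009,0,0,0,0,0.05],[1,0.019,0.001,0,0,0,0.1],[1,0.029,0.004,0,0,0,0.15],[1,0.038,0.006,0,0,0,0.2],[1,0.042,0.007,0,0,0,0.2],[1,0.045,0.007,0,0,0,0.2]])

```text
clock: 12.38
position: [0.5203, -0.0119, 0.0764]
ee_rot: [1.205, 1.05, -0.644]
force: [5.5, -7.9, 11.4]
width: 0.005
```

```bash
python3 look.py b5;  python3 - <<'E'
from h import *
from cell import status,cams
s=status.observe();print(tip(s),s["force"]);plan(s,[-32,-34,-36,-38])
d=cams.get_image("top");P=pts(d)
L=loc(P.reshape(-1,3)).reshape(P.shape)
m=(abs(L[...,0]+.02)<.009)&(abs(L[...,1])<.009)&(L[...,2]>.1);print("ram top",np.median(L[m],0),m.sum())
E
```

```text
12.3833 [ 0.52030833 -0.0119135   0.07637601] [ 5.54641432 -7.88816378 11.42643009] [-0.1363 -0.0638  0.0764]
approach local [ 0.429 -0.004 -0.903]
[-0.15258392 -0.06395831  0.09767834] [ 4.60742349 -7.00558795  6.22423409]
-32 [1, 0.005, 0.022, -0.005, 0.012, 0.002, 0.081],
-34 [1, 0.011, 0.022, -0.005, 0.012, 0.002, 0.081],
-36 [1, 0.018, 0.023, -0.005, 0.012, 0.002, 0.081],
-38 [1, 0.025, 0.024, -0.005, 0.012, 0.002, 0.081],
ram top [-2.05335656e-02  1.28466639e-04  2.22739609e-01] 91
```

View pics/b5.png

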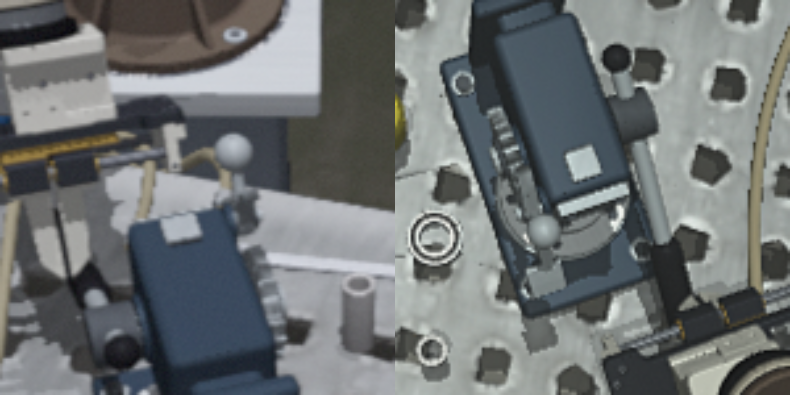

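```bash
python3 - <<'E'
from h import *
from cell import status,cams
s=status.observe();print(s["joints"],s["force"],s["ft_torque"])
d=cams.get_image("side");P=pts(d);L=loc(P.reshape(-1,3)).reshape(P.shape);im=d["pixels"].astype(int)
cv2.imwrite("pics/sz.png",cv2.resize(d["pixels"][160:270,170:250,::-1],None,fx=7,fy=5.4,interpolation=cv2.INTER_CUBIC))
w=cams.get_image("wrist");cv2.imwrite("pics/w8.png",w["pixels"][:,:,::-1])
# rod: y near -.052, grey
m=(abs(L[...,1]+.052)<.012)&(L[...,0]<-.03)&(L[...,0]>-.12)&(L[...,2]>.08)&(L[...,2]<.18)
Q=L[m];print(len(Q));print(np.polyfit(Q[:,0],Q[:,2],1)); print(np.degrees(np.arctan(np.polyfit(Q[:,0],Q[:,2],1)[0])))
for v in range(215,245,3): print(v,[(u,*L[v,u].round(3)) for u in range(190,214,4)])
E
```

```text
[ 0.68467726  0.39515253 -0.80677023  2.3142543   0.98937046  0.20143994
 -2.22703535] [ 2.85052861 -5.87837528  4.08165413] [-1.28606181 -0.76257075 -0.81828157]
132
[0.47308971 0.17010186]
25.318349166413157
215 [(190, np.float64(-0.293), np.float64(-0.085), np.float64(0.002)), (194, np.float64(-0.149), np.float64(-0.083), np.float64(0.122)), (198, np.float64(-0.148), np.float64(-0.076), np.float64(0.121)), (202, np.float64(-0.148), np.float64(-0.069), np.float64(0.119)), (206, np.float64(-0.146), np.float64(-0.062), np.float64(0.119)), (210, np.float64(-0.148), np.float64(-0.054), np.float64(0.116))]
218 [(190, np.float64(-0.285), np.float64(-0.087), np.float64(0.001)), (194, np.float64(-0.28), np.float64(-0.079), np.float64(0.003)), (198, np.float64(-0.145), np.float64(-0.077), np.float64(0.116)), (202, np.float64(-0.147), np.float64(-0.07), np.float64(0.113)), (206, np.float64(-0.143), np.float64(-0.063), np.float64(0.114)), (210, np.float64(-0.146), np.float64(-0.055), np.float64(0.111))]
221 [(190, np.float64(-0.276), np.float64(-0.088), np.float64(0.0)), (194, np.float64(-0.2
[... 2403 characters left out ...]
8), np.float64(-0.089), np.float64(0.001)), (198, np.float64(-0.215), np.float64(-0.081), np.float64(0.0)), (202, np.float64(-0.214), np.float64(-0.073), np.float64(-0.0)), (206, np.float64(-0.21), np.float64(-0.065), np.float64(0.001)), (210, np.float64(-0.211), np.float64(-0.057), np.float64(-0.002))]
242 [(190, np.float64(-0.211), np.float64(-0.098), np.float64(0.001)), (194, np.float64(-0.21), np.float64(-0.09), np.float64(-0.0)), (198, np.float64(-0.207), np.float64(-0.082), np.float64(-0.0)), (202, np.float64(-0.203), np.float64(-0.074), np.float64(0.001)), (206, np.float64(-0.202), np.float64(-0.067), np.float64(0.0)), (210, np.float64(-0.202), np.float64(-0.059), np.float64(-0.002))]
```

View pics/sz.png

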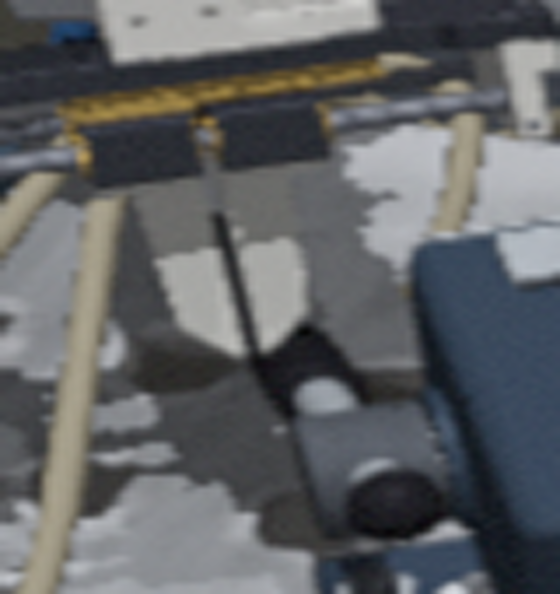

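View pics/w8.png

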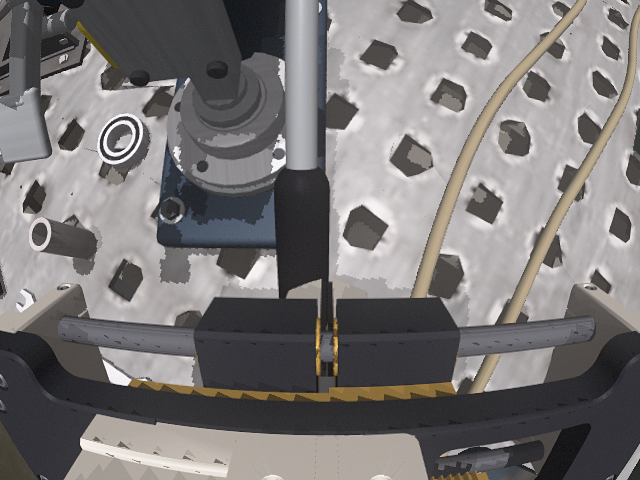

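Joint 6 is at 0.20, close to its 0.12 limit, so the pitch was not reached. The lever is about 29° below level (roughly 1.35 rad). I'll reduce the pitch and finish with a straight push down.

```bash
python3 - <<'E'
from h import *
from cell import status
s=status.observe();print(tip(s))
for z in (.112,.106,.102,.098,.094,.090):
    print(z,mvtip(s,W([-.146,-.056,z]),att('y',np.radians(10),-1)))
E
```

```text
[-0.15298573 -0.0638017   0.09772094]
0.112 (array([-0.013,  0.007, -0.01 ]), array([ 0.01 ,  0.004, -0.251]))
0.106 (array([-0.006,  0.003, -0.01 ]), array([ 0.01 ,  0.004, -0.251]))
0.102 (array([-0.001,  0.001, -0.01 ]), array([ 0.01 ,  0.004, -0.251]))
0.098 (array([ 0.003, -0.001, -0.01 ]), array([ 0.01 ,  0.004, -0.251]))
0.094 (array([ 0.008, -0.003, -0.01 ]), array([ 0.01 ,  0.004, -0.251]))
0.09 (array([ 0.012, -0.005, -0.01 ]), array([ 0.01 ,  0.004, -0.251]))
```

>>> step_arm(rows=[[1,-0.01,0.003,-0.005,0,0,-0.1],[1,-0.02,0.007,-0.01,0,0,-0.2],[1,-0.02,0.007,-0.01,0,0,-0.25],[1,-0.02,0.007,-0.01,0,0,-0.25],[1,-0.02,0.007,-0.01,0,0,-0.25]])

```text
clock: 13.05
position: [0.5127, -0.0022, 0.0906]
ee_rot: [1.076, 1.228, -0.845]
force: [-1.0, 0.0, -0.7]
width: 0.003
```

```bash
python3 look.py b6; python3 - <<'E'
from h import *
from cell import status
s=status.observe();print(tip(s),s["joints"])
for z in (.112,.106,.102,.098,.094,.090):
    print(z,mvtip(s,W([-.146,-.056,z]),att('y',np.radians(10),-1)))
E
```

```text
13.05 [ 0.51272846 -0.00215127  0.09055495] [-1.03220927  0.00451987 -0.70395531] [-0.1407 -0.0523  0.0906]
approach local [ 0.177 -0.001 -0.984]
[-0.15119346 -0.05279674  0.11547431] [ 0.72732189  0.51335401 -1.04658315  2.08031771  0.68309365  0.71623356
 -1.98852359]
0.112 (array([0.005, 0.006, 0.004]), array([ 0.012,  0.002, -0.   ]))
0.106 (array([0.013, 0.004, 0.004]), array([ 0.012,  0.002, -0.   ]))
0.102 (array([0.018, 0.003, 0.004]), array([ 0.012,  0.002, -0.   ]))
0.098 (array([0.023, 0.003, 0.004]), array([ 0.012,  0.002, -0.   ]))
0.094 (array([0.028, 0.002, 0.004]), array([ 0.012,  0.002, -0.   ]))
0.09 (array([0.032, 0.001, 0.004]), array([ 0.012,  0.002, -0.   ]))
```

View pics/b6.png

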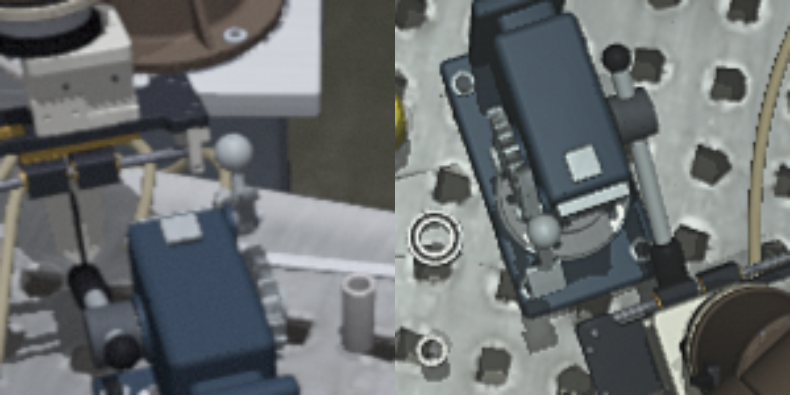

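>>> step_arm(rows=[[1,0.006,0.005,0,0,0,0],[1,0.012,0.004,0,0,0,0],[1,0.016,0.004,0,0,0,0],[1,0.02,0.003,0,0,0,0],[1,0.023,0.003,0,0,0,0],[1,0.023,0.003,0,0,0,0]])

```text
clock: 13.65
position: [0.5183, -0.0013, 0.0737]
ee_rot: [1.075, 1.224, -0.844]
force: [-0.6, -0.6, 16.3]
width: 0.005
```

```bash
cat > l2.py <<'E'
from h import *
from cell import status,cams
s=status.observe();print(s["clock"],tip(s),s["joints"].round(3) if hasattr(s["joints"],'round') else s["joints"],s["force"])
d=cams.get_image("top");L=loc(pts(d).reshape(-1,3)).reshape(480,640,3)
m=(abs(L[...,0]+.02)<.009)&(abs(L[...,1])<.009)&(L[...,2]>.1);print("ram top",np.median(L[m],0),m.sum())
E
python3 look.py b7; python3 l2.py
```

```text
13.65 [ 0.51825742 -0.0012819   0.07367423] [-0.55682743 -0.56736428 16.25963326] [-0.1352 -0.0531  0.0737]
approach local [ 0.178 -0.003 -0.984]
13.75 [-0.14308373 -0.05306696  0.09979366] [ 0.687  0.538 -1.007  2.084  0.727  0.688 -2.028] [ 0.46558246 -0.75537447 14.07342172]
ram top [-0.02038855  0.00029753  0.22304984] 91
```

View pics/b7.png

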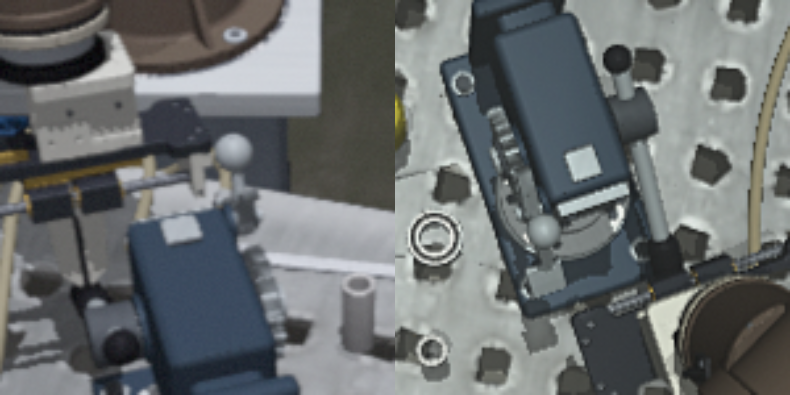

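Solid contact at 14 N vertical. I'll push a little further to find the hard stop.

>>> step_arm(rows=[[1,0.004,0,0,0,0,0],[1,0.008,0,0,0,0,0],[1,0.008,0,0,0,0,0]])

```text
clock: 14.05
position: [0.5207, -0.0006, 0.0691]
ee_rot: [1.075, 1.221, -0.842]
force: [-7.7, -3.5, 40.4]
width: 0.003
```

```bash
python3 look.py b8; python3 l2.py
```

```text
14.05 [ 0.52073382 -0.00058133  0.06911836] [-7.68969694 -3.46968697 40.41228715] [-0.1326 -0.0531  0.0691]
approach local [ 0.181 -0.005 -0.983]
14.15 [-0.14056944 -0.0530353   0.09533546] [ 0.674  0.545 -0.995  2.086  0.742  0.678 -2.042] [-7.80333171 -3.39003683 39.21674184]
ram top [-2.02183286e-02  4.39604666e-05  2.22469736e-01] 92
```

>>> step_arm(rows=[[1,0.002,0,0,0,0,0],[1,0.002,0,0,0,0,0],[1,0.002,0,0,0,0,0]])

```text
clock: 14.45
position: [0.5212, -0.0005, 0.0683]
ee_rot: [1.075, 1.22, -0.842]
force: [-9.7, -4.8, 45.4]
width: 0.005
```

```bash
python3 l2.py
```

```text
14.45 [-0.13996389 -0.05308299  0.09432598] [ 0.671  0.546 -0.993  2.086  0.746  0.676 -2.046] [-9.70014073 -4.77996557 45.41395137]
ram top [-2.02406935e-02 -2.01690170e-04  2.22655382e-01] 90
```

45 N with the ram no longer moving, so this is the hard stop. I'll back off and inspect.

>>> step_arm(rows=[[1,-0.01,0,0,0,0,0],[1,-0.04,0,0,0,0,0],[1,-0.08,0,0,0,0,0],[1,-0.12,0,0,0,0,0],[1,-0.15,0,0,0,0,0],[1,-0.15,0,0,0,0,0],[1,-0.15,0,0,0,0,0]])

```text
clock: 15.08
position: [0.4977, -0.0082, 0.1832]
ee_rot: [1.074, 1.225, -0.849]
force: [-0.2, -0.2, -0.8]
width: 0.005
```

```bash
python3 l2.py; python3 - <<'E'
from h import *
from cell import status,cams
s=status.observe()
for n in("side","top"):
    d=cams.get_image(n);P=pts(d);L=loc(P.reshape(-1,3)).reshape(P.shape);im=d["pixels"].astype(int)
    m=(abs(L[...,1]+.052)<.02)&(L[...,0]<-.11)&(L[...,0]>-.22)&(L[...,2]>.03)&(L[...,2]<.16)&(im.max(-1)<60)
    k,l,st,c=cv2.connectedComponentsWithStats(m.astype(np.uint8));i=1+st[1:,4].argmax();Q=L[l==i];print(n,st[i],Q.mean(0),Q.min(0),Q.max(0))
d=cams.get_image("wrist");cv2.imwrite("pics/w9.png",d["pixels"][:,:,::-1])
L=loc(wpts(d,s).reshape(-1,3)).reshape(480,640,3);np.save("L9.npy",L)
E
python3 look.py b9
```

```text
15.0833 [-0.16453362 -0.05357621  0.20928741] [ 0.906  0.382 -1.208  1.988  0.464  0.879 -1.783] [-0.16077252 -0.1984998  -0.77408577]
ram top [-2.02464310e-02 -1.24693101e-04  2.22578923e-01] 89
side [206 224  13  11  58] [-0.13224606 -0.05798426  0.09887391] [-0.15766192 -0.06703553  0.0811767 ] [-0.11130697 -0.04468454  0.1149057 ]
top [398 268  15  24 224] [-0.12946707 -0.04811048  0.10034377] [-0.15224703 -0.06330076  0.07297048] [-0.1102494  -0.03803107  0.11730119]
15.2833 [ 0.49654009 -0.00747573  0.18150188] [-0.53268835 -0.48463191  0.01329982] [-0.1577 -0.0527  0.1815]
approach local [ 0.172 -0.002 -0.985]
```

View pics/w9.png

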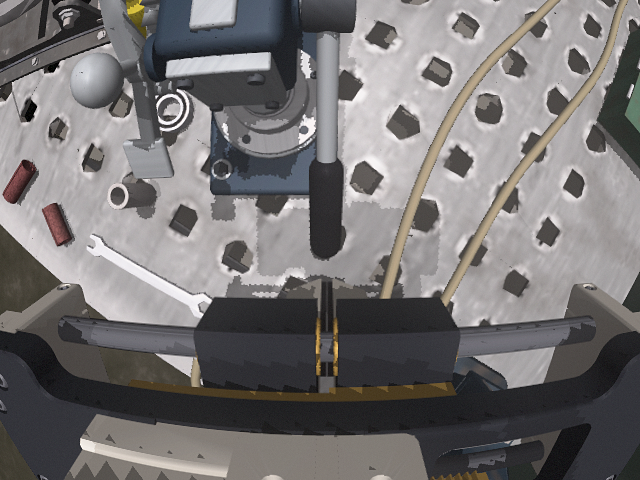

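View pics/b9.png

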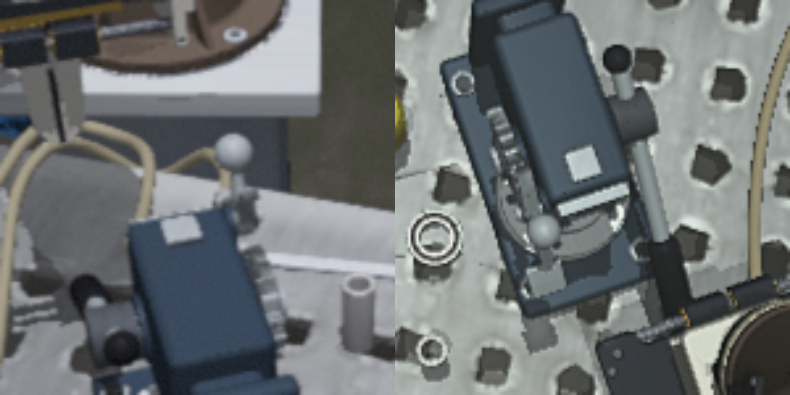

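```bash
python3 - <<'E'
from h import *
L=np.load("L9.npy")
for v in range(40,258,12): print(v,L[v,327].round(4))
Q=np.array([L[v,324:331].mean(0) for v in range(170,250)]);print("grip slope",np.degrees(np.arctan(np.polyfit(Q[:,0],Q[:,2],1)[0])))
Q=np.array([L[v,324:331].mean(0) for v in range(45,155)]);print("rod slope",np.degrees(np.arctan(np.polyfit(Q[:,0],Q[:,2],1)[0])))
E
```

```text
40 [-0.0192 -0.0523  0.1674]
52 [-0.0254 -0.0524  0.1632]
64 [-0.0314 -0.0525  0.1581]
76 [-0.0384 -0.0526  0.1556]
88 [-0.0447 -0.0527  0.1503]
100 [-0.0515 -0.0528  0.1465]
112 [-0.0584 -0.0529  0.1424]
124 [-0.0653 -0.053   0.137 ]
136 [-0.0725 -0.0532  0.1323]
148 [-0.0799 -0.0533  0.1277]
160 [-0.0876 -0.0534  0.1228]
172 [-0.0958 -0.0535  0.123 ]
184 [-0.1039 -0.0536  0.1187]
196 [-0.1123 -0.0537  0.1132]
208 [-0.1211 -0.0539  0.1059]
220 [-0.1301 -0.054   0.1023]
232 [-0.1397 -0.0542  0.0966]
244 [-0.15   -0.0543  0.0888]
256 [-0.1609 -0.0545  0.0811]
grip slope 32.51992564690721
rod slope 32.64972608633445
```

The lever slope is 32.6° below level, so the joint is at 1.406 rad, its stop. The pawl is still thrown, and the spare bearing and spacer are at the same top-view pixels as before. Handing in.

```bash
python3 -c "
from cell import arm
print(arm.sign_off())"
```

```text
the job is handed in; nothing more can be done
None
```

I threw the pawl over with the fingertips, then pushed the lever down to its hard stop and handed the job in. The clock was at about 15.5 s, with the hand clear of everything. The sign-off gave no verdict.

**Last checks**
- **Lever:** the rod and grip both slope about 32.6° below level, which puts the lever at about 1.41 rad, its stop. The force at the stop was about 45 N, and the ram top no longer moved.
- **Pawl:** the ball is over to the front and the tab is down. I judged this from the pictures and did not measure the angle.
- **Bearing and hub:** I did not see the bearing directly. That it is home follows from the lever angle and the stopped ram. I also did not measure whether the hub moved, but the hand never went near it.
- **Bystanders:** the spare bearing and spacer tube are at the same top-view positions as before. I did not measure the oil bottle again, but the hand never went near it.

**What went wrong on the way**
- **First press missed:** the shut fingers end about 25 mm short of the reported TCP, so the first press on the tab did not throw it. I allowed for this and the second press, tilted 30°, worked.
- **Last part of the lever stroke:** joint 6 came close to its limit and the fingers drifted sideways. I backed off, reduced the tilt and finished with a straight push.

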